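# Press the hanging bush into a carved mask on a bench press whose lever is locked

## Robot

A 6-joint arm with a two-finger parallel gripper is mounted at the origin on the work surface. World frame = base frame: x ahead of the robot, y to its left, z up, the work surface at z = 0. Lengths are in m, angles in rad, forces in N, time in s.
With the tool pointing down it reaches from about 0.275 to 0.75 m from the base axis. Payload 10.2 kg.
Tool frame: the origin (TCP) lies midway between the tips of the shut fingers; the grasp point (between the pads) lies 19 mm behind it; z points along the fingers, y is the line along which they close (so a half turn about z gives the same grasp; the last joint's range is limited). The gripper opens to 85 mm and grips with 20 to 120 N. Pads are 22 mm wide; open, the fingers measure 114 mm over their backs; the gripper's body (76 mm by 85 mm) begins 54 mm behind the grasp point. The pads swing forward as they close: fully open they stand 13 mm farther back than shut.
Start: joints at [1.04, 0.313, 1.498, -0, 1.331, -0.223], TCP at [0.159, 0.5, 0.231] pointing down, gripper open.
Joint ranges: [-2.94, 2.94], [-0.97, 2.17], [0.19, 2.56], [-1.23, 4.37], [0.02, 3.11], [-2.88, 2.88]. Speed limits (rad/s): [2.39, 2.39, 3.01, 3.14, 3.14, 3.14].

## Interface

Orientations are given as a unit quaternion [w, x, y, z].
In Python, from bench import * gives the robot as it stands.
- The arm moves only by the tool step_arm, never from a script. Its argument "commands" is a list of rows, each an object with "travel": the shift along the tool's x, y, z in units of 0.1 m (1.0 is 0.1 m), a list of three; "rot": the turn, a rotation vector about the tool's x, y, z in units of 45 degrees (1.0 is 45 degrees), a list of three. A call has 1 to 8 rows; each row is the pose to reach, as a shift and turn from the pose commanded when the call began, along the tool's axes at that moment; what a row does not reach only later rows make up. A row lasts 1/10 s, in which the tool goes at most 50 mm and 8.59 degrees, less where a joint would pass 70% of its speed; a pose out of reach is approached as far as the arm can. A call with a number of a shift or a turn outside -1 to 1 is refused whole. A call with a gripper value outside its range is refused whole. "gripper" is the opening, from -1 (shut) to 1 (fully open), set as the call begins (left out, the last holds). The fingers move at their own pace and stop on an object; "squeeze" is the grip in N (left out, the last holds). Time passes only in rows, so rows that repeat a pose let the fingers close. It gives the time, the measured TCP pose, the force, the opening and the grip force at its end, in the units of the state.
- get_state(): the state, without advancing time (a new reading comes with each control period).
- snapshot(name): name is "scene" or "side" or "wrist"; returns a dict with "color" (420x560x3 uint8, red, green, blue), "vertical_fov" (degrees; the focal length in pixels is half the picture's height over the tangent of half this angle, whatever the lens; pixels are square), "cx", "cy" (the principal point, pixels), "R" (3x3) and "t" (3): a world point X has camera coordinates R X + t; the wrist camera has in their place "tool_from_camera" (4x4, takes a point from camera to tool coordinates, whose origin is the TCP and whose axes are the flange's). Camera axes: x right, y down, z forward; pixel columns grow to the right and rows downward; lengths in m; the calibration is good to about 2 mm. The wrist camera is an equidistant fisheye: a pixel r from the principal point sees the ray r / f radians off the axis. A picture is of the moment at which its call begins: read the wrist's pose just before it. There is no depth.
- close_job(): hands the job in; it is judged then, once.
The state is a dict: "time_s": time; "q": joint angles; "dq": joint speeds; "joint_efforts": joint torques, N m; "tool_pos": TCP position; "eef_rot": TCP orientation; "wrist_force": force on the tool from outside, world axes, zero at the start; "moment": the same for the moment, N m; "finger_gap": finger opening in m; "grip_force": force on a finger pad.
Only numpy, scipy, OpenCV 4.12 (cv2) and the standard library are available. Lean on these libraries where they do the work, as an engineer would, in place of code of your own. Each camera call takes 0.05 s, during which the arm holds its last target. There are 200 camera calls.

## Task

Press the brass bush fully home into the wooden mask with the bench press: slide the mask along the side fence right up to the back stop so that the bush sits squarely under the ram, slide back the safety bolt that keeps the lever locked up, and push the lever down until the bush's flange sits tight on the wood. Then let the lever come back up. Let the press do the pressing, never the gripper, and leave the other things on the bench alone.

Things in the scene. Friction and masses are not known exactly. Their poses are not given: they have to be found in the camera images.
- press: Green C-frame bench press, fixed. Its frame (mm) is called P here: origin on the bench, on the ram's axis; x points out of the open throat, away from the column; y to the side with the lever; z up. In P: column x -130 to -75; head x -130 to 44, y -28 to 28, z 150 to 222; ram 24 x 24 at x 0, y 0, its top at z 288; plywood feed table x -55 to 175, y -50 to 70, top at z 48.
- stop_face (a point): Middle of the face of the back stop, a wooden strip 16 high and 100 long on the feed table; P (-38.5, 5, 56). The face looks to P +x.
- fence_face (a point): Middle of the face of the side fence, a wooden strip 14 high and 124 long on the feed table, x -38 to 85 in P; P (23.5, -33, 55). The face looks to P +y.
- lever (a joint): Lever angle, rad: 0 = up (bar rises 50 deg above level towards P +x), grows as it is pushed down, at most 1.35. Hub axis along P y through P (-28, 45, 190). Steel bar 16 mm thick in the plane y = 45, black 32 mm ball on its end 166 mm from the hub. A spring returns it to 0. A rad lowers the ram 16 mm; the bush is home at about 1.05. Locked until the bolt is back 23 mm.
- lever_push (a point): Point on the centre line of the lever bar, 135 mm from the hub axis, just inside the ball; moves with the lever. The bar's surface is 8 mm from it. Pushing here square to the bar takes about 3 to 8 N.
- bolt (a joint): Travel of the safety bolt in m: about 0 = its nose lies under the lever and keeps it up, 0.035 = drawn right back. It slides towards P -y, with about 2 N of friction, and stays where it is left.
- bolt_knob (a point): On the axis of the bolt's upright round steel knob, 14 mm thick, from z 240 to 284; this point at z 262, P x 29, y -42 with the bolt at 0; it moves with the bolt. The bolt itself is a 12 mm steel bar, 116 mm long, lying along P y across the top of the head at z 234, in two brackets (tops at z 246; y -28 to -14 and 14 to 28). The knob is on the side away from the lever.
- ram_foot (a point): Centre of the flat lower end of the ram, a square steel bar 24 x 24 mm; at z 88 when the lever is up. The ram's top then stands at z 288.
- mask_centre (a point): Centre (half-way up) of the mask, a plain wooden plaque 220 x 64 x 18 mm lying face up on the feed table, 140 g. x runs along it to the rounded chin (end at 110, radius 32 about x = 78); square top end at x = -110, bush at x = -72; nose and brow rise 10 mm at x -34 to 34. At home (against stop and fence) its axes are those of P and its centre is at P (72, -1, 57).
- bush_top (a point): Centre of the top of the bush's brass flange (32 mm across, 5 mm thick); the mask carries it.
- bush (a joint): How far the bush has been pressed in, in m: about 0 to 0.003 at the start (flange 12 to 9 mm above the wood), 0.012 = flange tight on the wood. It takes about 40 N to move, and stays where it is left.
- glue: White glue bottle with a red cap, 60 mm across, 150 mm high; origin at its base. Bystander.
- tray: Blue open tray with small compartments, 150 x 110 x 35 mm; origin at its base. Bystander.
- totem: Turned light wood figure, 60 mm across, 120 mm high; origin at its base. Bystander.
Not all that is in view belongs to the job. Leave any white look-alike of the part that bears mask_centre alone.

How it is judged:
By the outcome, as a careful person would: the job done as asked, in the order asked, and still so for the second after the job is handed in, with the robot touching nothing.
It also fails if it takes over 64 s, if anything falls off the work surface, if the arm or the gripper's body presses on something with over 40 N, if the wrist force passes 120 N, or if a joint passes its speed limit or range.

## Working session

There is one attempt and no reset: what is moved stays moved. The work goes in short steps, Python scripts to look and compute and a tool call to move; the robot and the scene stay as the last step left them, time stands still between calls to the robot, and variables do not carry over. Pictures are saved under pics/ and viewed, at most 10 in all, crops included, and the job is handed in when it is done.

Besides the shell and the picture viewer there is one more tool, called after "Emit:" as name(argument=value, ...), one argument or row to a line, values as JSON. step_arm: Moves the arm, as the interface text tells. Shifts and turns lie within -1 to 1; 1 stands for 0.1 m of shift or 45 degrees of turn. Its arguments: {"type":"object","properties":{"commands":{"type":"array"},"gripper":{"type":"number"},"squeeze":{"type":"number"}},"required":["commands"]}

```bash
mkdir -p pics; ls; python3 - <<'E'
from bench import *
import cv2,pickle
for n in("scene","side"):
    s=snapshot(n);pickle.dump(s,open(f"pics/{n}0.pkl","wb"));cv2.imwrite(f"pics/{n}0.png",s["color"][:,:,::-1])
    print(n,s["vertical_fov"],s["cx"],s["cy"],s["R"],s["t"])
print(get_state())
E
```

```text
pics
scene 45.260504845304325 281.4893897047195 205.43873820420737 [[ 0.49715511  0.86753988 -0.01453776]
 [ 0.64186705 -0.37900097 -0.66660705]
 [-0.58381803  0.32207579 -0.74526753]] [-0.26778379 -0.24127263  1.91900948]
side 54.1028138276977 279.75457174238244 201.0513815355112 [[ 0.91785495  0.39687387  0.00578067]
 [ 0.31431074 -0.71786221 -0.62119449]
 [-0.24238614  0.57198337 -0.78363511]] [-0.50310954 -0.04507424  1.4025807 ]
{'time_s': 0.1, 'q': array([ 1.03956500e+00,  3.13400427e-01,  1.49838198e+00, -6.48282196e-06,
        1.33102754e+00, -2.23413996e-01]), 'dq': array([ 1.77017034e-03, -1.71872134e-03, -3.04767111e-03, -9.97299863e-06,
        5.73872868e-04, -4.01943571e-04]), 'joint_efforts': array([ 2.75067541e-03, -4.12900901e+01, -2.60143214e+01, -9.82146162e-05,
        3.04870642e-03, -2.38929567e-05]), 'tool_pos': array([0.15895714, 0.50010068, 0.23078119]), 'eef_rot': array([-2.21319235e-04,  1.53300965e-01,  9.88179358e-01, -5.66992451e-04]), 'wrist_force': array([-0.09051633,  0.27748812,  0.2376103 ]), 'moment': array([-0.02885665,  0.01888602,  0.04105712]), 'grip_force': 0.0, 'finger_gap': 0.08518959198073514}
```

View pics/scene0.png

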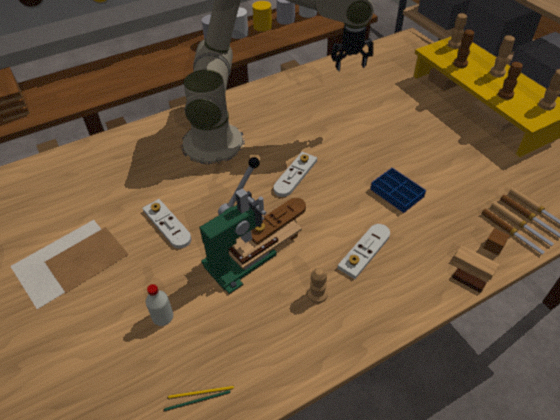

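View pics/side0.png

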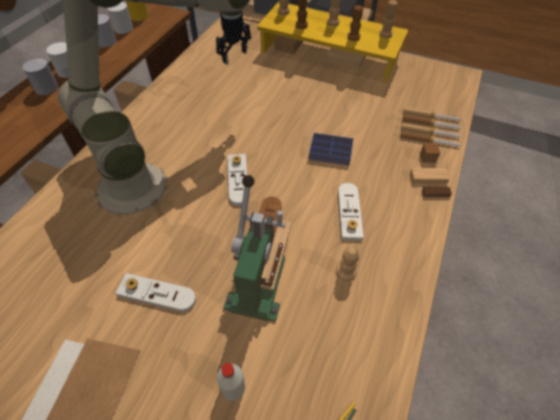

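The brown mask on the press table is at scene (282,218) and side (271,206). The white look-alikes are at scene (295,173), (166,222) and (365,248). The black lever ball is at scene (254,162) and side (248,181). I'll take a close crop of both views.

```bash
python3 - <<'E'
import cv2,numpy as np
a=cv2.imread("pics/scene0.png")[145:295,185:325];b=cv2.imread("pics/side0.png")[165:325,205:305]
a=cv2.resize(a,None,fx=3,fy=3,interpolation=cv2.INTER_CUBIC)[:,:]
b=cv2.resize(b,None,fx=3.6,fy=3.6,interpolation=cv2.INTER_CUBIC)
h=max(a.shape[0],b.shape[0]);c=np.zeros((h,a.shape[1]+b.shape[1],3),np.uint8)
c[:a.shape[0],:a.shape[1]]=a;c[:b.shape[0],a.shape[1]:]=b
c=np.clip(c.astype(float)*1.6,0,255).astype(np.uint8)
print(c.shape);cv2.imwrite("pics/crop.png",c)
E
```

```text
(576, 780, 3)
```

View pics/crop.png

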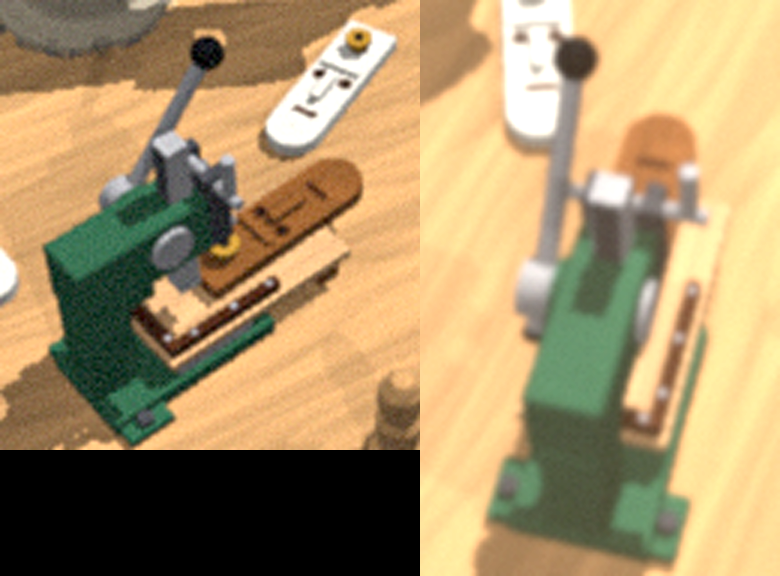

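The crops show the lever on the far left, the ram top at crop (172,148), and the knob at crop (228,163). The brown mask sits skewed on the feed table with its brass bush at crop (224,243), clear of the fence and stop. That is the right mask, since the others are white. Next I'll triangulate and fit the press frame.

```bash
cat > h.py <<'E'
import numpy as np,cv2,pickle
from scipy.optimize import least_squares
from scipy.spatial.transform import Rotation as Ro
def load(n): return pickle.load(open(f"pics/{n}.pkl","rb"))
def K(s): 
    f=s["color"].shape[0]/2/np.tan(np.radians(s["vertical_fov"])/2);return f
def proj(s,X):
    c=np.atleast_2d(X)@np.array(s["R"]).T+s["t"];return c[:,:2]/c[:,2:]*K(s)+[s["cx"],s["cy"]]
def ray(s,uv):
    uv=np.atleast_2d(uv);d=np.c_[(uv-[s["cx"],s["cy"]])/K(s),np.ones(len(uv))]@np.array(s["R"]);return -np.array(s["R"]).T@s["t"],d
def onz(s,uv,z):
    o,d=ray(s,uv);return o+d*((z-o[2])/d[:,2])[:,None]
def P2W(p,X): 
    c,s_=np.cos(p[2]),np.sin(p[2]);X=np.atleast_2d(X);return np.c_[p[0]+c*X[:,0]-s_*X[:,1],p[1]+s_*X[:,0]+c*X[:,1],X[:,2]]
def W2P(p,X):
    c,s_=np.cos(p[2]),np.sin(p[2]);X=np.atleast_2d(X)-[p[0],p[1],0];return np.c_[c*X[:,0]+s_*X[:,1],-s_*X[:,0]+c*X[:,1],X[:,2]]
E
cat > fit.py <<'E'
from h import *
A,B=load("scene0"),load("side0")
names=["ball","ramtop","knobtop","rear+","rear-"]
X=np.array([[78.7,45,317.2],[0,0,288],[29,-42,284],[-130,28,222],[-130,-28,222]])/1e3
a=np.array([[207,53],[172,146],[228,160],[47,247],[80,278]])/3+[185,145]
b=(np.array([[576,60],[610,185],[689,170],[528,400],[608,412]])-[420,0])/3.6+[205,165]
f=lambda p:np.r_[(proj(A,P2W(p,X))-a).ravel(),(proj(B,P2W(p,X))-b).ravel()]
best=min((least_squares(f,[.45,.1,y],loss="soft_l1") for y in (0,1.5,3,-1.5)),key=lambda r:r.cost)
p=best.x;print("press",p,np.degrees(p[2]));print(f(p).reshape(2,-1,2).round(1))
np.save("p.npy",p)
for s,n in((A,"scene"),(B,"side")):
    hsv=cv2.cvtColor(s["color"],cv2.COLOR_RGB2HSV);
    c=proj(s,P2W(p,[[.13,0,.066]]))[0].astype(int);print(n,c,s["color"][c[1],c[0]],hsv[c[1],c[0]])
    for xy in([[.14,.06,.048]],[[.1,-.045,.048]]):
        q=proj(s,P2W(p,xy))[0].astype(int);print(" table",q,hsv[q[1],q[0]])
# mask corners and features by eye: scene crop
pts=np.array([[224,243],[205,290],[361,182]])/3+[185,145]
for uv,z in zip(pts,(.075,.066,.066)): print(W2P(p,onz(A,uv,z))*1e3)
E
python3 fit.py
```

```text
press [ 0.54807153 -0.12297499  1.75883803] 100.77399604557492
[[[-0.3 -0.4]
  [-0.6 -1.3]
  [-0.9 -1.5]
  [-1.9 -0.5]
  [-0.8  1.6]]

 [[ 1.2 -0.9]
  [ 2.   0.1]
  [ 0.1 -1.1]
  [ 0.1 -0.6]
  [ 1.3  0.9]]]
scene [280 221] [52 26 15] [  9 181  52]
 table [270 212] [ 13 152 116]
 table [282 238] [ 16 110 170]
side [273 226] [86 67 55] [12 92 86]
 table [254 223] [14 55 60]
 table [285 240] [ 16 110 187]
[[65.79875886 21.04990357 75.        ]]
[[17.50254897 -7.77215447 66.        ]]
[[232.5719614   -3.74523301  66.        ]]
```

```bash
cat > plan.py <<'E'
from h import *
import json
def Rt(s): w,x,y,z=s["eef_rot"];return Ro.from_quat([x,y,z,w])
p=np.load("p.npy")
def tool(close_deg_P,tilt=0,tiltax="y"):
    """tool down with closing axis at angle (P frame, deg); wrist then leaned about P y by tilt (>0: wrist toward P+x)"""
    a=p[2]+np.radians(close_deg_P)
    y=np.array([np.cos(a),np.sin(a),0]);z=np.array([0,0,-1.]);x=np.cross(y,z)
    ax=P2W([0,0,p[2]],[[0,1,0] if tiltax=="y" else [1,0,0]])[0]
    return Ro.from_rotvec(ax*np.radians(tilt))*Ro.from_matrix(np.c_[x,y,z])
def plan(pos,R,seq,per=.098,slow=.05):
    """seq: list of (worldpos, Rotation) waypoints; prints calls"""
    for P1,R1 in seq:
        d=P1-pos;rv=(R.inv()*R1).as_rotvec();ang=np.degrees(np.linalg.norm(rv))
        n=1
        while True:
            ok=True;cur=R;cp=pos
            for k in range(n):
                t=(R.inv().apply(d/n),);cr=R*Ro.from_rotvec(rv*k/n)
                if np.abs(cr.inv().apply(d/n)).max()>.0999 or np.abs(rv/n).max()>np.radians(44.9):ok=False
            if ok:break
            n+=1
        for k in range(n):
            cr=R*Ro.from_rotvec(rv*k/n);tr=cr.inv().apply(d/n)*10;rr=np.degrees(rv/n)/45
            rows=int(max(np.ceil(np.linalg.norm(d/n)/slow+.001),np.ceil(ang/n/8.5)))
            print("travel",tr.round(3).tolist(),"rot",rr.round(3).tolist(),"rows",rows)
        print("  --> at",P1.round(4)); pos,R=P1,R1
E
python3 - <<'E'
from plan import *
from bench import get_state
A=load("scene0");o,d=ray(A,[[358,10],[350,45],[352,62]])
for dd in d: 
    t=np.dot(np.array([.159,.5])-o[:2],dd[:2])/np.dot(dd[:2],dd[:2]);print((o+t*dd).round(3))
print("world mask~",P2W(p,[[.138,.01,.066],[.2,0,.066],[.15,0,.066],[.0787,.045,.317],[.029,-.042,.262]]).round(3))
s=get_state();R=Rt(s)
q=tool(90);q=min((tool(90),tool(-90)),key=lambda r:(R.inv()*r).magnitude())
plan(s["tool_pos"],R,[(P2W(p,[[.19,.0,.28]])[0],q)])
w=snapshot if 0 else None
E
```

```text
[0.166 0.509 0.463]
[0.157 0.497 0.336]
[0.164 0.507 0.271]
world mask~ [[ 0.512  0.011  0.066]
 [ 0.511  0.073  0.066]
 [ 0.52   0.024  0.066]
 [ 0.489 -0.054  0.317]
 [ 0.584 -0.087  0.262]]
travel [-0.782, -0.515, -0.082] rot [-0.0, 0.0, 0.228] rows 2
travel [-0.861, -0.367, -0.082] rot [-0.0, 0.0, 0.228] rows 2
travel [-0.913, -0.208, -0.082] rot [-0.0, 0.0, 0.228] rows 2
travel [-0.935, -0.042, -0.082] rot [-0.0, 0.0, 0.228] rows 2
travel [-0.928, 0.126, -0.082] rot [-0.0, 0.0, 0.228] rows 2
travel [-0.89, 0.289, -0.082] rot [-0.0, 0.0, 0.228] rows 2
  --> at [0.5126 0.0637 0.28  ]
```

Emit:
step_arm(
  commands=[
    {"travel":[-0.782,-0.515,-0.082],"rot":[0,0,0.228]},
    {"travel":[-0.782,-0.515,-0.082],"rot":[0,0,0.228]},
  ],
)

```text
time_s: 0.3
tool_pos: [0.2181, 0.4265, 0.239]
eef_rot: [-0.0, 0.242, 0.97, -0.001]
wrist_force: [0.9, -0.2, 0.7]
finger_gap: 0.0853
grip_force: 0.0
```

Emit:
step_arm(
  commands=[
    {"travel":[-0.861,-0.367,-0.082],"rot":[0,0,0.228]},
    {"travel":[-0.861,-0.367,-0.082],"rot":[0,0,0.228]},
  ],
)

```text
time_s: 0.5
tool_pos: [0.2777, 0.3531, 0.2477]
eef_rot: [-0.0, 0.329, 0.944, -0.0]
wrist_force: [0.1, 0.4, -0.4]
finger_gap: 0.0856
grip_force: 0.0
```

Emit:
step_arm(
  commands=[
    {"travel":[-0.913,-0.208,-0.082],"rot":[0,0,0.228]},
    {"travel":[-0.913,-0.208,-0.082],"rot":[0,0,0.228]},
  ],
)

```text
time_s: 0.7
tool_pos: [0.3367, 0.2802, 0.256]
eef_rot: [-0.0, 0.412, 0.911, -0.0]
wrist_force: [-0.5, 1.3, 0.3]
finger_gap: 0.0855
grip_force: 0.0
```

Emit:
step_arm(
  commands=[
    {"travel":[-0.935,-0.042,-0.082],"rot":[0,0,0.228]},
    {"travel":[-0.935,-0.042,-0.082],"rot":[0,0,0.228]},
  ],
)

```text
time_s: 0.9
tool_pos: [0.3957, 0.2074, 0.2642]
eef_rot: [0.0, 0.492, 0.871, -0.0]
wrist_force: [1.4, 0.8, 0.1]
finger_gap: 0.0851
grip_force: 0.0
```

Emit:
step_arm(
  commands=[
    {"travel":[-0.928,0.126,-0.082],"rot":[0,0,0.228]},
    {"travel":[-0.928,0.126,-0.082],"rot":[0,0,0.228]},
  ],
)

```text
time_s: 1.1
tool_pos: [0.4548, 0.1346, 0.2723]
eef_rot: [-0.0, 0.568, 0.823, -0.0]
wrist_force: [-0.3, 1.3, -0.3]
finger_gap: 0.0853
grip_force: 0.0
```

Emit:
step_arm(
  commands=[
    {"travel":[-0.89,0.289,-0.082],"rot":[0,0,0.228]},
    {"travel":[-0.89,0.289,-0.082],"rot":[0,0,0.228]},
    {"travel":[-0.89,0.289,-0.082],"rot":[0,0,0.228]},
    {"travel":[-0.89,0.289,-0.082],"rot":[0,0,0.228]},
  ],
)

```text
time_s: 1.5
tool_pos: [0.5127, 0.0635, 0.2799]
eef_rot: [-0.001, 0.638, 0.77, -0.0]
wrist_force: [-0.4, 0.7, -0.1]
finger_gap: 0.0849
grip_force: 0.0
```

```bash
python3 - <<'E'
from bench import *
import cv2,pickle
st=get_state();w=snapshot("wrist");w["st"]=st;pickle.dump(w,open("pics/w1.pkl","wb"))
s=snapshot("scene");pickle.dump(s,open("pics/scene1.pkl","wb"))
print(st["time_s"],st["tool_pos"],st["wrist_force"],w["tool_from_camera"],w["vertical_fov"],w["cx"],w["cy"])
cv2.imwrite("pics/w1.png",np.hstack([w["color"][:,:,::-1]]) if 0 else w["color"][:,:,::-1])
E
```

```text
1.5 [0.51271835 0.06351948 0.27986846] [-0.39690624  0.73636943 -0.05678017] [[-3.49838077e-04 -9.56943668e-01 -2.90273482e-01  7.47223130e-02]
 [ 9.99999791e-01 -1.76776838e-04 -6.22421748e-04 -9.51635066e-04]
 [ 5.44308922e-04 -2.90273639e-01  9.56943529e-01 -1.42459131e-01]
 [ 0.00000000e+00  0.00000000e+00  0.00000000e+00  1.00000000e+00]] 65.70646984690485 275.296943183915 203.62178557390263
```

View pics/w1.png

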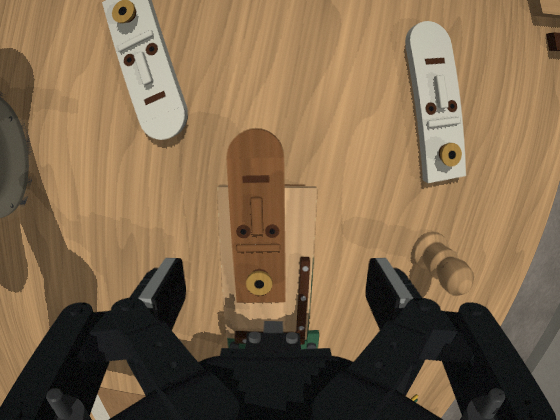

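The wrist view shows the brown mask at (257,215): chin at the top (256,128), bush at (259,284), square end at y≈302. The table corners are at (219,187) and (316,187), and the fence strip is at x≈305. No white mask is in the way.

```bash
cat > wr.py <<'E'
from plan import *
def wonz(w,uv,z):
    f=K(w);uv=np.atleast_2d(uv)-[w["cx"],w["cy"]];r=np.linalg.norm(uv,axis=1)+1e-9;th=r/f
    c=np.c_[uv/r[:,None]*np.sin(th)[:,None],np.cos(th)];T=np.array(w["tool_from_camera"]);R=Rt(w["st"])
    o=R.apply(T[:3,3])+w["st"]["tool_pos"];d=R.apply(c@T[:3,:3].T)
    return o+d*((z-o[2])/d[:,2])[:,None]
def maskpose(w):
    hsv=cv2.cvtColor(w["color"],cv2.COLOR_RGB2HSV)
    return hsv
E
python3 - <<'E'
from wr import *
w=load("w1");g=lambda uv,z:(W2P(p,wonz(w,uv,z))*1e3).round(1)
print("table corners (175,70),(175,-50)",g([[219,187],[316,187]],.048))
print("fence end top (85,-33),(85,-47?)",g([[300,258],[310,258]],.062))
hsv=cv2.cvtColor(w["color"],cv2.COLOR_RGB2HSV);print(hsv[150,256],hsv[215,275],hsv[280,240],hsv[200,230-5],hsv[180,215],hsv[110,256])
print(hsv[200,222:300:4].tolist())
E
```

```text
table corners (175,70),(175,-50) [[172.   68.8  48. ]
 [171.8 -47.1  48. ]]
fence end top (85,-33),(85,-47?) [[ 85.3 -29.1  62. ]
 [ 85.1 -41.5  62. ]]
[ 13 148 117] [ 13 146 124] [ 13 159 112] [ 15 106 168] [ 16 115 155] [ 16 116 191]
[[16, 104, 165], [16, 105, 167], [13, 149, 132], [14, 149, 123], [13, 152, 126], [14, 156, 116], [13, 151, 105], [13, 147, 90], [13, 150, 122], [14, 152, 121], [13, 154, 91], [14, 151, 120], [14, 150, 124], [14, 149, 123], [14, 154, 121], [14, 148, 119], [16, 103, 204], [15, 102, 187], [16, 104, 194], [16, 103, 194]]
```

```bash
cat >> wr.py <<'E'
def mask_meas(w,seed):
    hsv=cv2.cvtColor(w["color"],cv2.COLOR_RGB2HSV)
    m=((hsv[...,1]>128)&(hsv[...,0]<17)&(hsv[...,2]<160)).astype(np.uint8)
    m=cv2.morphologyEx(m,cv2.MORPH_OPEN,np.ones((3,3)));m=cv2.morphologyEx(m,cv2.MORPH_CLOSE,np.ones((9,9)))
    n,l=cv2.connectedComponents(m);c=(l==l[seed[1],seed[0]]).astype(np.uint8)
    ct=max(cv2.findContours(c,0,1)[0],key=cv2.contourArea)[:,0].astype(np.float64)
    X=(W2P(p,wonz(w,ct,.066))*1e3)[:,:2];return X,ct
def bush(w,box,z=.0765):
    x0,y0,x1,y1=box;h=cv2.cvtColor(w["color"],cv2.COLOR_RGB2HSV)[y0:y1,x0:x1]
    m=((h[...,0]>17)&(h[...,1]>140)).astype(np.uint8);ct=max(cv2.findContours(m,0,1)[0],key=cv2.contourArea)
    (cx,cy),r=cv2.minEnclosingCircle(ct);return (W2P(p,wonz(w,[[cx+x0,cy+y0]],z))*1e3)[0],(cx+x0,cy+y0),r
E
python3 - <<'E'
from wr import *
w=load("w1");X,ct=mask_meas(w,(256,215))
r=cv2.minAreaRect(X.astype(np.float32));print(r,X.min(0),X.max(0))
# side edges: bin by x
for lo,hi in((60,80),(80,100),(100,120),(140,160),(160,180),(180,200)):
    s=X[(X[:,0]>lo)&(X[:,0]<hi)];print(lo,s[:,1].min().round(1),s[:,1].max().round(1))
print(bush(w,(235,262,285,300)))
E
```

```text
((132.04725646972656, 22.67078399658203), (219.46737670898438, 63.99421691894531), 1.0342432260513306) [21.99676386 -9.85514703] [241.66730342  55.72485779]
60 -9.5 53.1
80 -9.3 54.0
100 -9.1 54.3
140 -8.7 54.9
160 -8.5 55.3
180 -7.3 55.7
(array([57.9720515 , 21.87581112, 76.5       ]), (258.63999938964844, 283.0), 12.991235733032227)
```

```bash
python3 - <<'E'
from wr import *
from bench import get_state
s=get_state();R=Rt(s)
q=min((tool(91,25),tool(-89,25)),key=lambda r:(R.inv()*r).magnitude());print(q.apply([0,0,1]),W2P([0,0,p[2]],[q.apply([0,0,1])]))
plan(s["tool_pos"],R,[(P2W(p,[[.206,.0235,.13]])[0],q),(P2W(p,[[.202,.0235,.047]])[0],q)])
E
```

```text
[ 0.07900235 -0.41516843 -0.90630779] [[-4.22618262e-01 -2.77555756e-17 -9.06307787e-01]]
travel [0.074, -0.116, 0.752] rot [0.002, -0.278, -0.01] rows 2
travel [0.236, -0.114, 0.718] rot [0.002, -0.278, -0.01] rows 2
  --> at [0.4865 0.075  0.13  ]
travel [0.314, 0.005, 0.769] rot [0.0, 0.0, 0.0] rows 2
  --> at [0.4872 0.0711 0.047 ]
```

Emit:
step_arm(
  commands=[
    {"travel":[0.074,-0.116,0.752],"rot":[0.002,-0.278,-0.01]},
    {"travel":[0.074,-0.116,0.752],"rot":[0.002,-0.278,-0.01]},
  ],
)

```text
time_s: 1.8
tool_pos: [0.498, 0.0706, 0.2031]
eef_rot: [0.084, 0.629, 0.769, -0.072]
wrist_force: [-0.6, -0.4, -0.5]
finger_gap: 0.0856
grip_force: 0.0
```

Emit:
step_arm(
  commands=[
    {"travel":[0.236,-0.114,0.718],"rot":[0.002,-0.278,-0.01]},
    {"travel":[0.236,-0.114,0.718],"rot":[0.002,-0.278,-0.01]},
    {"travel":[0.236,-0.114,0.718],"rot":[0.002,-0.278,-0.01]},
  ],
)

```text
time_s: 2.1
tool_pos: [0.484, 0.0762, 0.1269]
eef_rot: [0.164, 0.614, 0.759, -0.142]
wrist_force: [-0.0, -0.6, 0.8]
finger_gap: 0.0852
grip_force: 0.0
```

Emit:
step_arm(
  commands=[
    {"travel":[0.1,0,0.25]},
    {"travel":[0.2,0,0.5]},
    {"travel":[0.314,0.005,0.769]},
    {"travel":[0.314,0.005,0.769]},
  ],
)

```text
validation failed for argument at $.co...
```

```bash
python3 - <<'E'
from bench import *
import cv2,pickle
from wr import *
st=get_state();w=snapshot("wrist");w["st"]=st;pickle.dump(w,open("pics/w2.pkl","wb"))
print(st["time_s"],W2P(p,[st["tool_pos"]])*1e3,st["wrist_force"])
a=w["color"][:,:,::-1];b=snapshot("side")["color"][100:310,150:430,::-1]
cv2.imwrite("pics/w2.png",np.hstack([cv2.resize(a,(400,300)),cv2.resize(b,(400,300))]))
E
```

```text
2.1 [[207.66485397  25.73780529 126.85256101]] [-0.03671654 -0.61482372  0.7604782 ]
```

View pics/w2.png

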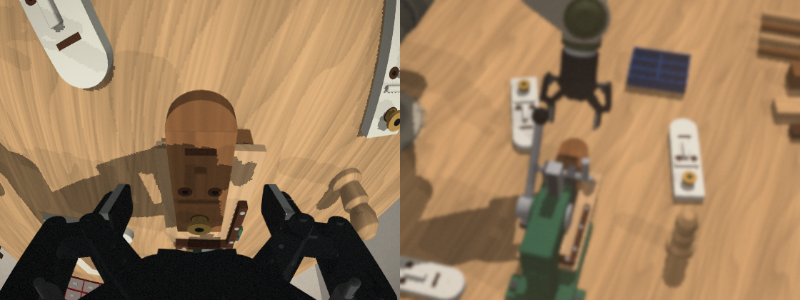

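The wrist and side views show the gripper straddling the chin from above, leaning outward and clear of the ball. The descent call was refused because "rot" is needed in every row.

```bash
python3 - <<'E'
from wr import *
from bench import get_state
s=get_state();R=Rt(s);q=tool(91,25);q=min((tool(91,25),tool(-89,25)),key=lambda r:(R.inv()*r).magnitude())
print(np.degrees((R.inv()*q).magnitude()))
plan(s["tool_pos"],R,[(P2W(p,[[.202,.0235,.047]])[0],q)])
E
```

```text
0.14443867088549622
travel [0.322, -0.007, 0.78] rot [0.003, -0.001, -0.0] rows 2
  --> at [0.4872 0.0711 0.047 ]
```

Emit:
step_arm(
  commands=[
    {"travel":[0.1,0,0.25],"rot":[0,0,0]},
    {"travel":[0.2,0,0.5],"rot":[0,0,0]},
    {"travel":[0.322,-0.007,0.78],"rot":[0,0,0]},
    {"travel":[0.322,-0.007,0.78],"rot":[0,0,0]},
    {"travel":[0.322,-0.007,0.78],"rot":[0,0,0]},
  ],
)

```text
time_s: 2.7
tool_pos: [0.4881, 0.0699, 0.048]
eef_rot: [0.167, 0.617, 0.757, -0.138]
wrist_force: [-0.2, 0.8, 0.7]
finger_gap: 0.0852
grip_force: 0.0
```

Emit:
step_arm(
  commands=[
    {"travel":[0,0,0],"rot":[0,0,0]},
    {"travel":[0,0,0],"rot":[0,0,0]},
    {"travel":[0,0,0],"rot":[0,0,0]},
    {"travel":[0,0,0],"rot":[0,0,0]},
    {"travel":[0,0,0],"rot":[0,0,0]},
    {"travel":[0,0,0],"rot":[0,0,0]},
  ],
  gripper=-1,
  squeeze=25,
)

```text
time_s: 3.3
tool_pos: [0.4879, 0.0703, 0.0476]
eef_rot: [0.167, 0.616, 0.757, -0.138]
wrist_force: [-0.2, 0.7, 7.4]
finger_gap: 0.063
grip_force: 32.5
```

```bash
python3 - <<'E'
from wr import *
from bench import *
s=get_state();R=Rt(s);print(s["time_s"],W2P(p,[s["tool_pos"]])*1e3,s["wrist_force"],s["finger_gap"],s["grip_force"])
q=min((tool(90,25),tool(-90,25)),key=lambda r:(R.inv()*r).magnitude())
c=W2P(p,[s["tool_pos"]])[0]
plan(s["tool_pos"],R,[(P2W(p,[c+[-.04,-.018,0]])[0],q),(P2W(p,[c+[-.05,-.018,0]])[0],q)])
print("P +x,+y in tool",R.inv().apply(P2W([0,0,p[2]],np.eye(3)[:2])).round(3))
E
```

```text
3.3 [[201.11050092  23.00599473  47.5849376 ]] [-0.16869988  0.72176644  7.43975267] 0.0630475283321766 32.54918485879898
travel [-0.365, 0.174, 0.17] rot [0.005, 0.002, 0.02] rows 1
  --> at [0.513  0.0344 0.0476]
travel [-0.091, -0.0, 0.042] rot [0.0, 0.0, 0.0] rows 1
  --> at [0.5149 0.0245 0.0476]
P +x,+y in tool [[ 0.906  0.016 -0.424]
 [ 0.016 -1.    -0.004]]
```

Emit:
step_arm(
  commands=[
    {"travel":[-0.05,0.05,0.01],"rot":[0,0,0.01]},
    {"travel":[-0.1,0.11,0.03],"rot":[0,0,0.02]},
    {"travel":[-0.14,0.16,0.05],"rot":[0.005,0.002,0.02]},
    {"travel":[-0.185,0.2,0.075],"rot":[0.005,0.002,0.02]},
    {"travel":[-0.185,0.2,0.075],"rot":[0.005,0.002,0.02]},
  ],
)

```text
time_s: 3.8
tool_pos: [0.5117, 0.0541, 0.048]
eef_rot: [0.166, 0.623, 0.752, -0.138]
wrist_force: [0.2, 1.1, 9.6]
finger_gap: 0.063
grip_force: 32.7
```

Emit:
step_arm(
  commands=[
    {"travel":[0,0.01,0],"rot":[0,0,0]},
    {"travel":[0,0.02,0],"rot":[0,0,0]},
    {"travel":[0,0.02,0],"rot":[0,0,0]},
  ],
)

```text
time_s: 4.1
tool_pos: [0.5121, 0.0543, 0.0479]
eef_rot: [0.165, 0.623, 0.752, -0.14]
wrist_force: [-7.4, -0.4, 13.7]
finger_gap: 0.063
grip_force: 33.2
```

Emit:
step_arm(
  commands=[
    {"travel":[0,0.01,0],"rot":[0,0,0]},
    {"travel":[0,0.02,0],"rot":[0,0,0]},
    {"travel":[0,0.02,0],"rot":[0,0,0]},
  ],
)

```text
time_s: 4.4
tool_pos: [0.5131, 0.0545, 0.0479]
eef_rot: [0.165, 0.624, 0.751, -0.141]
wrist_force: [-12.4, -0.4, 16.7]
finger_gap: 0.0635
grip_force: 33.5
```

```bash
cat > st.py <<'E'
from wr import *
from bench import *
s=get_state();R=Rt(s);print(s["time_s"],(W2P(p,[s["tool_pos"]])*1e3).round(1),"F_P",W2P([0,0,p[2]],[s["wrist_force"]]).round(1),"M",s["moment"].round(2),s["finger_gap"],s["grip_force"])
E
python3 - <<'E'
from st import *
import pickle
w=snapshot("wrist");w["st"]=s;pickle.dump(w,open("pics/w3.pkl","wb"));cv2.imwrite("pics/w3.png",w["color"][:,:,::-1])
E
```

```text
4.4 [[180.9   1.2  47.9]] F_P [[ 1.9 12.3 16.7]] M [-1.06  1.61 -1.66] 0.06354360726333352 33.5239277780056
```

View pics/w3.png

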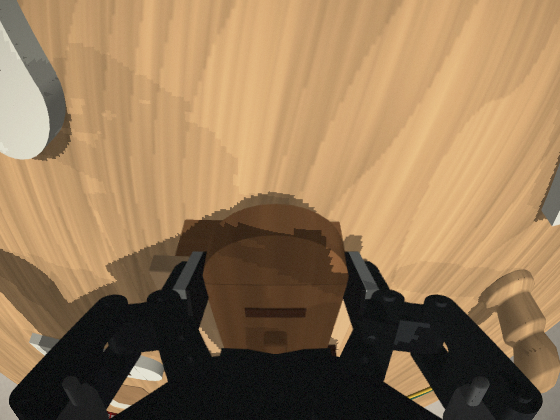

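The mask is gripped at the chin and its rear touches the fence with Fy about 12 N. I'll ease off sideways and up a little, then slide towards the stop.

Emit:
step_arm(
  commands=[
    {"travel":[-0.007,-0.02,-0.014],"rot":[0,0,0]},
    {"travel":[-0.007,-0.02,-0.014],"rot":[0,0,0]},
  ],
)

```text
time_s: 4.65
tool_pos: [0.5122, 0.0547, 0.0483]
eef_rot: [0.165, 0.623, 0.752, -0.139]
wrist_force: [-1.2, -1.6, -1.1]
finger_gap: 0.0633
grip_force: 31.6
```

Emit:
step_arm(
  commands=[
    {"travel":[-0.04,0,0.019],"rot":[0,0,0]},
    {"travel":[-0.09,0,0.042],"rot":[0,0,0]},
    {"travel":[-0.18,0,0.084],"rot":[0,0,0]},
    {"travel":[-0.18,0,0.084],"rot":[0,0,0]},
  ],
)

```text
time_s: 5.05
tool_pos: [0.516, 0.0343, 0.0481]
eef_rot: [0.165, 0.623, 0.752, -0.139]
wrist_force: [-2.2, -3.0, -1.1]
finger_gap: 0.0634
grip_force: 31.6
```

```bash
python3 st.py
```

```text
5.05 [[160.5   2.1  48.1]] F_P [[-2.5  2.7 -1.1]] M [-0.05  0.39 -0.63] 0.06342183010930591 31.58453866839409
```

Emit:
step_arm(
  commands=[
    {"travel":[-0.06,0,0.028],"rot":[0,0,0]},
    {"travel":[-0.136,0,0.064],"rot":[0,0,0]},
    {"travel":[-0.136,0,0.064],"rot":[0,0,0]},
  ],
)

```text
time_s: 5.35
tool_pos: [0.5186, 0.0199, 0.0481]
eef_rot: [0.165, 0.623, 0.752, -0.139]
wrist_force: [-3.5, -2.6, -0.5]
finger_gap: 0.0632
grip_force: 31.6
```

Emit:
step_arm(
  commands=[
    {"travel":[-0.009,0,0.004],"rot":[0,0,0]},
    {"travel":[-0.018,0,0.008],"rot":[0,0,0]},
    {"travel":[-0.018,0,0.008],"rot":[0,0,0]},
  ],
)

```text
time_s: 5.65
tool_pos: [0.5187, 0.0192, 0.0481]
eef_rot: [0.165, 0.623, 0.752, -0.139]
wrist_force: [-4.6, 2.7, 1.4]
finger_gap: 0.0632
grip_force: 32.1
```

Emit:
step_arm(
  commands=[
    {"travel":[-0.009,0,0.004],"rot":[0,0,0]},
    {"travel":[-0.018,0,0.008],"rot":[0,0,0]},
    {"travel":[-0.018,0,0.008],"rot":[0,0,0]},
  ],
)

```text
time_s: 5.95
tool_pos: [0.519, 0.0174, 0.048]
eef_rot: [0.165, 0.623, 0.752, -0.139]
wrist_force: [-4.8, 3.4, 2.2]
finger_gap: 0.063
grip_force: 32.2
```

```bash
python3 st.py
```

```text
5.95 [[143.3   2.3  48. ]] F_P [[4.2 4.1 2.2]] M [ 0.43  0.88 -1.16] 0.06301503049808109 32.16865316033363
```

Emit:
step_arm(
  commands=[
    {"travel":[-0.009,0,0.004],"rot":[0,0,0]},
    {"travel":[-0.018,0,0.008],"rot":[0,0,0]},
    {"travel":[-0.018,0,0.008],"rot":[0,0,0]},
  ],
)

```text
time_s: 6.25
tool_pos: [0.5193, 0.0154, 0.0481]
eef_rot: [0.165, 0.623, 0.752, -0.139]
wrist_force: [-5.2, 2.9, 1.3]
finger_gap: 0.0631
grip_force: 32.1
```

Emit:
step_arm(
  commands=[
    {"travel":[-0.009,0,0.004],"rot":[0,0,0]},
    {"travel":[-0.018,0,0.008],"rot":[0,0,0]},
    {"travel":[-0.018,0,0.008],"rot":[0,0,0]},
  ],
)

```text
time_s: 6.55
tool_pos: [0.5197, 0.0135, 0.0481]
eef_rot: [0.165, 0.623, 0.752, -0.139]
wrist_force: [-5.2, 3.1, 1.4]
finger_gap: 0.0633
grip_force: 32.1
```

```bash
python3 st.py
```

```text
6.55 [[139.4   2.4  48.1]] F_P [[4.  4.6 1.4]] M [ 0.49  0.89 -1.16] 0.06327756191303145 32.10726544260979
```

Emit:
step_arm(
  commands=[
    {"travel":[-0.009,0,0.004],"rot":[0,0,0]},
    {"travel":[-0.018,0,0.008],"rot":[0,0,0]},
    {"travel":[-0.018,0,0.008],"rot":[0,0,0]},
  ],
)

```text
time_s: 6.85
tool_pos: [0.52, 0.0118, 0.0481]
eef_rot: [0.164, 0.623, 0.752, -0.139]
wrist_force: [-5.1, 4.5, 2.7]
finger_gap: 0.0629
grip_force: 32.2
```

Emit:
step_arm(
  commands=[
    {"travel":[-0.009,0,0.004],"rot":[0,0,0]},
    {"travel":[-0.018,0,0.008],"rot":[0,0,0]},
    {"travel":[-0.018,0,0.008],"rot":[0,0,0]},
  ],
)

```text
time_s: 7.15
tool_pos: [0.5204, 0.0116, 0.0481]
eef_rot: [0.164, 0.623, 0.753, -0.138]
wrist_force: [-6.7, 17.5, 5.0]
finger_gap: 0.0632
grip_force: 33.3
```

```bash
python3 st.py
```

```text
7.15 [[137.3   2.   48.1]] F_P [[18.4  3.4  5. ]] M [ 2.34  1.37 -1.05] 0.06320387274414072 33.262349367141724
```

Emit:
step_arm(
  commands=[
    {"travel":[0,0.01,0],"rot":[0,0,0]},
    {"travel":[0,0.01,0],"rot":[0,0,0]},
  ],
)

```text
time_s: 7.35
tool_pos: [0.5209, 0.0116, 0.048]
eef_rot: [0.164, 0.623, 0.752, -0.138]
wrist_force: [-9.7, 17.3, 7.4]
finger_gap: 0.0634
grip_force: 33.5
```

Emit:
step_arm(
  commands=[
    {"travel":[0,0,0],"rot":[0,0,0]},
    {"travel":[0,0,0],"rot":[0,0,0]},
    {"travel":[0,0,0],"rot":[0,0,0]},
    {"travel":[0,0,0],"rot":[0,0,0]},
  ],
  gripper=1,
)

```text
time_s: 7.75
tool_pos: [0.5223, 0.0092, 0.0484]
eef_rot: [0.165, 0.622, 0.752, -0.139]
wrist_force: [-0.0, -0.3, 0.2]
finger_gap: 0.0851
grip_force: 0.0
```

Emit:
step_arm(
  commands=[
    {"travel":[0,0,-0.3],"rot":[0,0,0]},
    {"travel":[0,0,-0.9],"rot":[0,0,0]},
    {"travel":[0,0,-0.9],"rot":[0,0,0]},
  ],
)

```text
time_s: 8.05
tool_pos: [0.517, 0.0481, 0.1344]
eef_rot: [0.168, 0.622, 0.752, -0.136]
wrist_force: [-0.5, -0.0, -0.1]
finger_gap: 0.0854
grip_force: 0.0
```

Emit:
step_arm(
  commands=[
    {"travel":[0,0,-0.5],"rot":[0,0,0]},
    {"travel":[0,0,-0.9],"rot":[0,0,0]},
    {"travel":[0,0,-0.9],"rot":[0,0,0]},
  ],
)

```text
time_s: 8.35
tool_pos: [0.5101, 0.0854, 0.2161]
eef_rot: [0.168, 0.622, 0.752, -0.136]
wrist_force: [0.4, -0.6, 0.3]
finger_gap: 0.0853
grip_force: 0.0
```

```bash
python3 - <<'E'
from st import *
import pickle
w=snapshot("wrist");w["st"]=s;pickle.dump(w,open("pics/w4.pkl","wb"));a=w["color"][:,:,::-1]
b=snapshot("scene");pickle.dump(b,open("pics/scene4.pkl","wb"));b=b["color"][145:295,185:325,::-1]
c=np.zeros((420,800,3),np.uint8);c[:,:400]=cv2.resize(a[:,80:480],(400,420));c[:,400:]=cv2.resize(b,(400,420),interpolation=cv2.INTER_CUBIC)
cv2.imwrite("pics/w4.png",c)
E
```

```text
8.35 [[211.9  -1.6 216.1]] F_P [[-0.7 -0.3  0.3]] M [ 0.19  0.01 -0.05] 0.08528397813730579 0.0
```

View pics/w4.png

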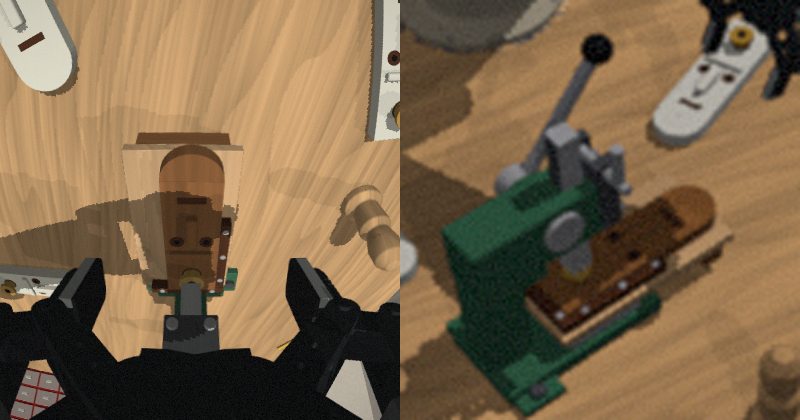

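The mask lies along the fence with its tail at the stop, and the bush is under the ram. I'll measure its squareness and correct P from the contact positions.

```bash
python3 - <<'E'
from wr import *
w=load("w4")
p0=p.copy();o=P2W(p0,[[-.0035,.0025,0]])[0];p[:]=[o[0],o[1],p0[2]];np.save("p.npy",p)
g=lambda uv,z:(W2P(p,wonz(w,uv,z))*1e3).round(1)
print("table corners",g([[80+122,148],[80+243,150]],.048))
hsv=cv2.cvtColor(w["color"],cv2.COLOR_RGB2HSV)
m=((hsv[...,1]>128)&(hsv[...,0]<17)&(hsv[...,2]<140)).astype(np.uint8)
for r in(175,190,205,215,225,240,255,270):
    xs=np.where(m[r,230:308])[0]+230
    # left edge = first start of long run
    print(r,xs.min(),xs.max(),g([[xs.min(),r],[xs.max(),r]],.066)[:,:2].tolist())
E
```

```text
table corners [[178.1  67.4  48. ]
 [174.9 -50.3  48. ]]
175 243 302 [[158.1, 26.9], [157.9, -29.3]]
190 245 279 [[139.5, 26.1], [139.4, -7.6]]
205 241 301 [[119.5, 31.4], [119.3, -30.4]]
215 242 301 [[105.3, 31.4], [105.0, -31.2]]
225 243 307 [[90.1, 31.3], [89.8, -38.6]]
240 244 307 [[65.5, 31.9], [65.2, -40.4]]
255 245 306 [[38.2, 32.6], [37.8, -41.1]]
270 247 304 [[7.6, 32.1], [7.2, -40.7]]
```

```bash
python3 - <<'E'
from st import *
q=min((tool(90,25),tool(-90,25)),key=lambda r:(R.inv()*r).magnitude())
plan(s["tool_pos"],R,[(P2W(p,[[.23,-.001,.1]])[0],q),(P2W(p,[[.205,-.001,.055]])[0],q)])
E
```

```text
8.45 [[214.2  -2.3 211.4]] F_P [[ 1.   0.1 -1.2]] M [ 0.17  0.07 -0.03] 0.08509715715070815 0.0
travel [0.614, -0.01, 0.944] rot [-0.003, -0.001, 0.001] rows 3
  --> at [0.5043 0.0993 0.1   ]
travel [-0.036, -0.0, 0.513] rot [0.0, 0.0, 0.0] rows 2
  --> at [0.5089 0.0747 0.055 ]
```

Emit:
step_arm(
  commands=[
    {"travel":[0.614,-0.01,0.944],"rot":[0,0,0]},
    {"travel":[0.614,-0.01,0.944],"rot":[0,0,0]},
    {"travel":[0.614,-0.01,0.944],"rot":[0,0,0]},
    {"travel":[0.614,-0.01,0.944],"rot":[0,0,0]},
    {"travel":[0.614,-0.01,0.944],"rot":[0,0,0]},
  ],
  gripper=-1,
)

```text
time_s: 8.95
tool_pos: [0.5051, 0.099, 0.1016]
eef_rot: [0.166, 0.623, 0.752, -0.138]
wrist_force: [-0.1, -0.4, 0.6]
finger_gap: 0.0125
grip_force: 0.0
```

Emit:
step_arm(
  commands=[
    {"travel":[-0.015,0,0.2],"rot":[0,0,0]},
    {"travel":[-0.036,0,0.513],"rot":[0,0,0]},
    {"travel":[-0.036,0,0.513],"rot":[0,0,0]},
    {"travel":[-0.036,0,0.513],"rot":[0,0,0]},
  ],
)

```text
time_s: 9.35
tool_pos: [0.5095, 0.0748, 0.0569]
eef_rot: [0.166, 0.623, 0.752, -0.138]
wrist_force: [-0.0, 0.7, 1.3]
finger_gap: 0.0001
grip_force: 0.0
```

```bash
python3 st.py
```

```text
9.35 [[205.   -1.6  56.9]] F_P [[ 0.7 -0.1  1.3]] M [0.19 0.01 0.  ] 0.00014850383520645158 0.0
```

Emit:
step_arm(
  commands=[
    {"travel":[-0.04,0,0.019],"rot":[0,0,0]},
    {"travel":[-0.09,0,0.042],"rot":[0,0,0]},
    {"travel":[-0.09,0,0.042],"rot":[0,0,0]},
  ],
)

```text
time_s: 9.65
tool_pos: [0.5109, 0.0647, 0.056]
eef_rot: [0.166, 0.623, 0.752, -0.139]
wrist_force: [0.5, 0.8, -0.3]
finger_gap: 0.0001
grip_force: 0.0
```

Emit:
step_arm(
  commands=[
    {"travel":[-0.009,0,0.004],"rot":[0,0,0]},
    {"travel":[-0.018,0,0.008],"rot":[0,0,0]},
    {"travel":[-0.027,0,0.013],"rot":[0,0,0]},
    {"travel":[-0.027,0,0.013],"rot":[0,0,0]},
  ],
)

```text
time_s: 10.05
tool_pos: [0.511, 0.0621, 0.0551]
eef_rot: [0.165, 0.623, 0.752, -0.139]
wrist_force: [-0.4, 1.2, -0.8]
finger_gap: -0.0
grip_force: 0.0
```

```bash
python3 st.py
```

```text
10.05 [[192.2  -0.6  55.1]] F_P [[ 1.3  0.1 -0.8]] M [0.18 0.08 0.03] -7.878643027292144e-06 0.0
```

Emit:
step_arm(
  commands=[
    {"travel":[-0.009,0,0.004],"rot":[0,0,0]},
    {"travel":[-0.018,0,0.008],"rot":[0,0,0]},
    {"travel":[-0.027,0,0.013],"rot":[0,0,0]},
    {"travel":[-0.027,0,0.013],"rot":[0,0,0]},
  ],
)

```text
time_s: 10.45
tool_pos: [0.5115, 0.0592, 0.055]
eef_rot: [0.165, 0.623, 0.752, -0.139]
wrist_force: [-0.5, 1.3, 1.0]
finger_gap: 0.0002
grip_force: 0.6
```

Emit:
step_arm(
  commands=[
    {"travel":[-0.009,0,0.004],"rot":[0,0,0]},
    {"travel":[-0.018,0,0.008],"rot":[0,0,0]},
    {"travel":[-0.018,0,0.008],"rot":[0,0,0]},
  ],
)

```text
time_s: 10.75
tool_pos: [0.5119, 0.0586, 0.055]
eef_rot: [0.165, 0.623, 0.752, -0.138]
wrist_force: [-0.9, 10.9, 2.5]
finger_gap: -0.0002
grip_force: 5.7
```

```bash
python3 st.py
```

```text
10.75 [[188.7  -0.9  55. ]] F_P [[10.9 -1.1  2.5]] M [1.68 0.3  0.02] -0.00024651540609923355 5.654504522681236
```

Emit:
step_arm(
  commands=[
    {"travel":[-0.009,0,0.004],"rot":[0,0,0]},
    {"travel":[-0.009,0,0.004],"rot":[0,0,0]},
  ],
)

```text
time_s: 10.95
tool_pos: [0.5121, 0.0584, 0.055]
eef_rot: [0.165, 0.623, 0.753, -0.137]
wrist_force: [-2.7, 17.2, 2.8]
finger_gap: 0.0
grip_force: 8.4
```

Emit:
step_arm(
  commands=[
    {"travel":[0.1,0,-0.042],"rot":[0,0,0]},
    {"travel":[0.36,0,-0.17],"rot":[0,0,0]},
    {"travel":[0.36,0,-0.17],"rot":[0,0,0]},
  ],
)

```text
time_s: 11.25
tool_pos: [0.5043, 0.0975, 0.0553]
eef_rot: [0.165, 0.622, 0.753, -0.139]
wrist_force: [-0.2, -0.1, -0.1]
finger_gap: 0.0001
grip_force: 0.0
```

```bash
python3 - <<'E'
from st import *
print(s["q"])
for a in (0,180):
    q=tool(a);print(a,(R.inv()*q).as_rotvec(degrees=True).round(0))
q=min((tool(90),tool(-90)),key=lambda r:(R.inv()*r).magnitude())
q2=min((tool(0),tool(180)),key=lambda r:(R.inv()*r).magnitude())
plan(s["tool_pos"],R,[(P2W(p,[[.21,-.01,.38]])[0],q),(P2W(p,[[.029,-.042,.36]])[0],q2)])
E
```

```text
11.25 [[228.2  -0.7  55.3]] F_P [[-0.1  0.3 -0.1]] M [0.2  0.02 0.04] 6.025179764025361e-05 0.0
[ 0.1740101   0.56172798  1.70928539 -0.5476755   0.94345739  0.32658686]
0 [-20.  19. -88.]
180 [19. 20. 89.]
travel [-0.384, 0.021, -0.717] rot [-0.001, 0.139, 0.001] rows 2
travel [-0.303, 0.021, -0.754] rot [-0.001, 0.139, 0.001] rows 2
travel [-0.22, 0.022, -0.783] rot [-0.001, 0.139, 0.001] rows 2
travel [-0.133, 0.023, -0.802] rot [-0.001, 0.139, 0.001] rows 2
  --> at [0.5168 0.0813 0.38  ]
travel [-0.603, 0.107, 0.067] rot [0.0, 0.0, -0.667] rows 4
travel [-0.576, -0.209, 0.067] rot [0.0, 0.0, -0.667] rows 4
travel [-0.394, -0.469, 0.067] rot [0.0, 0.0, -0.667] rows 4
  --> at [ 0.5821 -0.0905  0.36  ]
```

```bash
python3 - <<'E'
from st import *
q=min((tool(90),tool(-90)),key=lambda r:(R.inv()*r).magnitude())
A=P2W(p,[[.21,-.01,.38]])[0]
plan(A,q,[(P2W(p,[[.029,-.042,.36]])[0],tool(180))])
E
```

```text
11.25 [[228.2  -0.7  55.3]] F_P [[-0.1  0.3 -0.1]] M [0.2  0.02 0.04] 6.025179764025361e-05 0.0
travel [-0.603, 0.107, 0.067] rot [0.0, 0.0, 0.667] rows 4
travel [-0.469, 0.394, 0.067] rot [0.0, 0.0, 0.667] rows 4
travel [-0.209, 0.576, 0.067] rot [0.0, 0.0, 0.667] rows 4
  --> at [ 0.5821 -0.0905  0.36  ]
```

Emit:
step_arm(
  commands=[
    {"travel":[-0.384,0.021,-0.717],"rot":[0,0.139,0]},
    {"travel":[-0.384,0.021,-0.717],"rot":[0,0.139,0]},
  ],
)

```text
time_s: 11.45
tool_pos: [0.5088, 0.0905, 0.1388]
eef_rot: [0.124, 0.629, 0.76, -0.103]
wrist_force: [-0.3, -0.8, 0.7]
finger_gap: 0.0
grip_force: 0.0
```

Emit:
step_arm(
  commands=[
    {"travel":[-0.303,0.021,-0.754],"rot":[0,0.139,0]},
    {"travel":[-0.303,0.021,-0.754],"rot":[0,0.139,0]},
  ],
)

```text
time_s: 11.65
tool_pos: [0.512, 0.0858, 0.2215]
eef_rot: [0.083, 0.635, 0.765, -0.068]
wrist_force: [0.8, -0.8, -0.1]
finger_gap: -0.0001
grip_force: 0.0
```

Emit:
step_arm(
  commands=[
    {"travel":[-0.22,0.022,-0.783],"rot":[0,0.139,0]},
    {"travel":[-0.22,0.022,-0.783],"rot":[0,0.139,0]},
  ],
)

```text
time_s: 11.85
tool_pos: [0.5149, 0.0815, 0.3025]
eef_rot: [0.041, 0.638, 0.768, -0.034]
wrist_force: [0.1, -0.4, -0.4]
finger_gap: -0.0003
grip_force: 0.0
```

Emit:
step_arm(
  commands=[
    {"travel":[-0.133,0.023,-0.802],"rot":[0,0.139,0]},
    {"travel":[-0.133,0.023,-0.802],"rot":[0,0.139,0]},
    {"travel":[-0.133,0.023,-0.802],"rot":[0,0.139,0]},
  ],
)

```text
time_s: 12.15
tool_pos: [0.5186, 0.0779, 0.3841]
eef_rot: [0.002, 0.639, 0.77, 0.001]
wrist_force: [0.2, -0.3, 0.0]
finger_gap: -0.0
grip_force: 0.0
```

Emit:
step_arm(
  commands=[
    {"travel":[-0.603,0.107,0.067],"rot":[0,0,0.667]},
    {"travel":[-0.603,0.107,0.067],"rot":[0,0,0.667]},
    {"travel":[-0.603,0.107,0.067],"rot":[0,0,0.667]},
    {"travel":[-0.603,0.107,0.067],"rot":[0,0,0.667]},
  ],
  gripper=0.1,
)

```text
time_s: 12.55
tool_pos: [0.5393, 0.0211, 0.3717]
eef_rot: [-0.002, 0.817, 0.576, -0.002]
wrist_force: [0.7, 0.6, -0.2]
finger_gap: 0.0468
grip_force: 0.0
```

Emit:
step_arm(
  commands=[
    {"travel":[-0.469,0.394,0.067],"rot":[0,0,0.667]},
    {"travel":[-0.469,0.394,0.067],"rot":[0,0,0.667]},
    {"travel":[-0.469,0.394,0.067],"rot":[0,0,0.667]},
    {"travel":[-0.469,0.394,0.067],"rot":[0,0,0.667]},
  ],
)

```text
time_s: 12.95
tool_pos: [0.5609, -0.0361, 0.3648]
eef_rot: [-0.001, 0.939, 0.345, -0.003]
wrist_force: [-0.1, 0.3, -0.3]
finger_gap: 0.047
grip_force: 0.0
```

Emit:
step_arm(
  commands=[
    {"travel":[-0.209,0.576,0.067],"rot":[0,0,0.667]},
    {"travel":[-0.209,0.576,0.067],"rot":[0,0,0.667]},
    {"travel":[-0.209,0.576,0.067],"rot":[0,0,0.667]},
    {"travel":[-0.209,0.576,0.067],"rot":[0,0,0.667]},
    {"travel":[-0.209,0.576,0.067],"rot":[0,0,0.667]},
  ],
)

```text
time_s: 13.45
tool_pos: [0.5825, -0.0929, 0.3583]
eef_rot: [-0.001, 0.996, 0.093, -0.003]
wrist_force: [1.0, -0.3, -0.4]
finger_gap: 0.0471
grip_force: 0.0
```

```bash
python3 - <<'E'
from st import *
import pickle
w=snapshot("wrist");w["st"]=s;pickle.dump(w,open("pics/w5.pkl","wb"));cv2.imwrite("pics/w5.png",w["color"][:,:,::-1])
E
```

```text
13.45 [[ 26.6 -42.  358.3]] F_P [[-0.5 -0.9 -0.4]] M [-0.02 -0.04  0.02] 0.04714181821065551 0.0
```

View pics/w5.png

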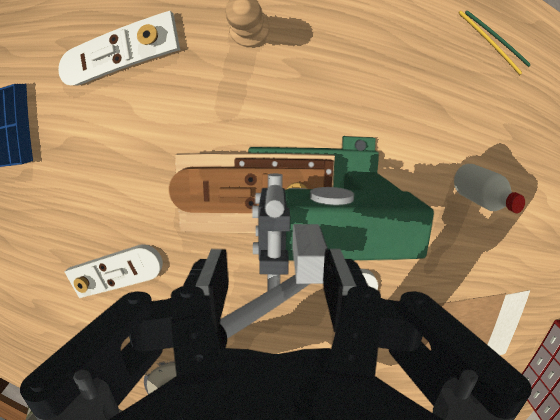

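The view shows the bolt along column x≈275, the knob-top disc near (275,207), the square ram top at (308,265) and the lever bar at lower left.

```bash
python3 - <<'E'
from st import *
w=load("w5");g=lambda uv,z:(W2P(p,wonz(w,uv,z))*1e3).round(1)
print("knob",g([[275,207],[275,196],[275,180]],.284),"ramtop",g([[308,267]],.288),"bolt z234",g([[275,245]],.240))
a=w["color"][160:290,240:340,::-1];cv2.imwrite("pics/w5c.png",cv2.resize(a,None,fx=4.5,fy=4.5,interpolation=cv2.INTER_CUBIC))
E
```

```text
13.5 [[ 26.7 -42.  358.6]] F_P [[0.1 0.2 0.8]] M [ 0.01 -0.03  0.02] 0.04696951005540947 0.0
knob [[ 27.6 -46.3 284. ]
 [ 27.6 -54.3 284. ]
 [ 27.6 -65.6 284. ]] ramtop [[  3.3  -0.8 288. ]] bolt z234 [[ 27.9   2.9 240. ]]
```

View pics/w5c.png

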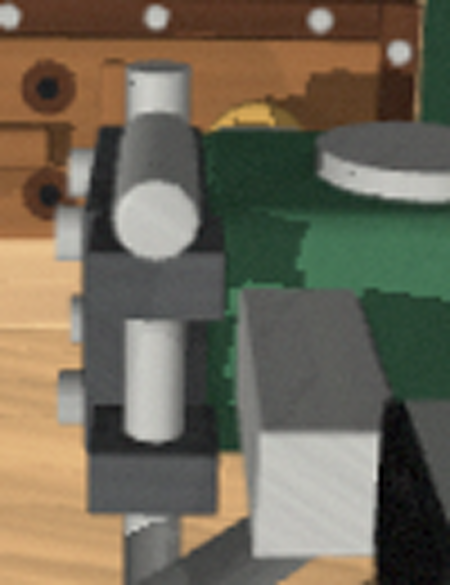

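The knob-top disc is at crop (157,218), which puts the knob at P(27.6, -45), within 3 mm of expected. I'll descend and grip it.

```bash
python3 - <<'E'
from st import *
q=tool(180)
plan(s["tool_pos"],R,[(P2W(p,[[.0276,-.045,.252]])[0],q)])
print("P +x,+y in tool",R.inv().apply(P2W([0,0,p[2]],np.eye(3)[:2])).round(3))
E
```

```text
13.5 [[ 26.7 -42.  358.6]] F_P [[0.1 0.2 0.8]] M [ 0.01 -0.03  0.02] 0.04696951005540947 0.0
travel [0.017, -0.003, 0.533] rot [-0.001, 0.003, 0.0] rows 2
travel [0.016, -0.004, 0.533] rot [-0.001, 0.003, 0.0] rows 2
  --> at [ 0.5853 -0.0914  0.252 ]
P +x,+y in tool [[ 0.    -1.     0.002]
 [-1.    -0.     0.005]]
```

Emit:
step_arm(
  commands=[
    {"travel":[0.017,-0.003,0.25],"rot":[0,0,0]},
    {"travel":[0.017,-0.003,0.533],"rot":[0,0,0]},
  ],
)

```text
time_s: 13.7
tool_pos: [0.5843, -0.092, 0.3057]
eef_rot: [-0.0, 0.996, 0.094, -0.001]
wrist_force: [1.7, 0.3, -0.8]
finger_gap: 0.0468
grip_force: 0.0
```

Emit:
step_arm(
  commands=[
    {"travel":[0.016,-0.004,0.2],"rot":[0,0,0]},
    {"travel":[0.016,-0.004,0.4],"rot":[0,0,0]},
    {"travel":[0.016,-0.004,0.533],"rot":[0,0,0]},
    {"travel":[0.016,-0.004,0.533],"rot":[0,0,0]},
  ],
)

```text
time_s: 14.1
tool_pos: [0.5847, -0.091, 0.2507]
eef_rot: [-0.001, 0.996, 0.094, -0.004]
wrist_force: [0.6, -0.6, 0.1]
finger_gap: 0.047
grip_force: 0.0
```

Emit:
step_arm(
  commands=[
    {"travel":[0,0,0],"rot":[0,0,0]},
    {"travel":[0,0,0],"rot":[0,0,0]},
    {"travel":[0,0,0],"rot":[0,0,0]},
    {"travel":[0,0,0],"rot":[0,0,0]},
    {"travel":[0,0,0],"rot":[0,0,0]},
  ],
  gripper=-1,
  squeeze=25,
)

```text
time_s: 14.6
tool_pos: [0.5858, -0.0914, 0.2538]
eef_rot: [-0.0, 0.996, 0.093, -0.001]
wrist_force: [0.7, -0.1, 5.0]
finger_gap: 0.0131
grip_force: 25.8
```

```bash
python3 st.py
```

```text
14.6 [[ 27.5 -45.5 253.8]] F_P [[-0.3 -0.7  5. ]] M [-0.05  0.02  0.03] 0.013134739966138781 25.768878757953644
```

Gripped at a gap of 13 mm, which matches the 14 mm knob. I'll draw it towards P −y by about 33 mm.

Emit:
step_arm(
  commands=[
    {"travel":[0.05,0,0],"rot":[0,0,0]},
    {"travel":[0.1,0,0],"rot":[0,0,0]},
    {"travel":[0.15,0,0],"rot":[0,0,0]},
    {"travel":[0.2,0,0],"rot":[0,0,0]},
    {"travel":[0.25,0,0],"rot":[0,0,0]},
    {"travel":[0.25,0,0],"rot":[0,0,0]},
  ],
)

```text
time_s: 15.2
tool_pos: [0.611, -0.087, 0.2538]
eef_rot: [0.0, 0.996, 0.093, -0.001]
wrist_force: [2.5, -1.4, 6.7]
finger_gap: 0.0131
grip_force: 26.1
```

Emit:
step_arm(
  commands=[
    {"travel":[0.03,0,0],"rot":[0,0,0]},
    {"travel":[0.06,0,0],"rot":[0,0,0]},
    {"travel":[0.085,0,0],"rot":[0,0,0]},
    {"travel":[0.085,0,0],"rot":[0,0,0]},
  ],
)

```text
time_s: 15.6
tool_pos: [0.6164, -0.0861, 0.2536]
eef_rot: [0.0, 0.996, 0.093, -0.005]
wrist_force: [-17.5, -4.1, 10.0]
finger_gap: 0.0131
grip_force: 26.5
```

```bash
python3 st.py
```

```text
15.6 [[ 27.  -76.5 253.6]] F_P [[-0.8 18.  10. ]] M [-0.63  2.74  0.01] 0.01305066850160668 26.484536826610565
```

The bolt moved 31 mm and reached its end stop, well past the 23 mm needed. I'll release it and go to the lever.

Emit:
step_arm(
  commands=[
    {"travel":[-0.025,0,0],"rot":[0,0,0]},
    {"travel":[-0.025,0,0],"rot":[0,0,0]},
  ],
)

```text
time_s: 15.8
tool_pos: [0.616, -0.0861, 0.2537]
eef_rot: [0.0, 0.996, 0.093, -0.001]
wrist_force: [-1.4, -2.3, 6.9]
finger_gap: 0.0128
grip_force: 26.0
```

Emit:
step_arm(
  commands=[
    {"travel":[0,0,0],"rot":[0,0,0]},
    {"travel":[0,0,0],"rot":[0,0,0]},
    {"travel":[0,0,0],"rot":[0,0,0]},
  ],
  gripper=0.1,
)

```text
time_s: 16.1
tool_pos: [0.6159, -0.0854, 0.2523]
eef_rot: [-0.001, 0.996, 0.093, -0.002]
wrist_force: [-0.2, -0.0, -0.8]
finger_gap: 0.0471
grip_force: 0.0
```

Emit:
step_arm(
  commands=[
    {"travel":[0,0,-0.3],"rot":[0,0,0]},
    {"travel":[0,0,-0.7],"rot":[0,0,0]},
    {"travel":[0,0,-1],"rot":[0,0,0]},
    {"travel":[0,0,-1],"rot":[0,0,0]},
  ],
)

```text
time_s: 16.5
tool_pos: [0.6171, -0.0857, 0.3571]
eef_rot: [0.001, 0.996, 0.093, 0.002]
wrist_force: [-0.1, -0.2, 0.5]
finger_gap: 0.047
grip_force: 0.0
```

```bash
python3 - <<'E'
from st import *
import pickle
w=snapshot("wrist");w["st"]=s;pickle.dump(w,open("pics/w6.pkl","wb"));g=lambda uv,z:(W2P(p,wonz(w,uv,z))*1e3).round(1)
cv2.imwrite("pics/w6.png",w["color"][:,:,::-1])
q=tool(180)
plan(s["tool_pos"],R,[(P2W(p,[[.025,.045,.335]])[0],q)])
E
```

```text
16.5 [[ 27.2 -77.2 357.1]] F_P [[-0.1  0.2  0.5]] M [-0.01 -0.    0.04] 0.04704121490522666 0.0
travel [-0.612, 0.012, 0.108] rot [0.001, -0.002, -0.001] rows 2
travel [-0.611, 0.011, 0.109] rot [0.001, -0.002, -0.001] rows 2
  --> at [ 0.4974 -0.1107  0.335 ]
```

View pics/w6.png

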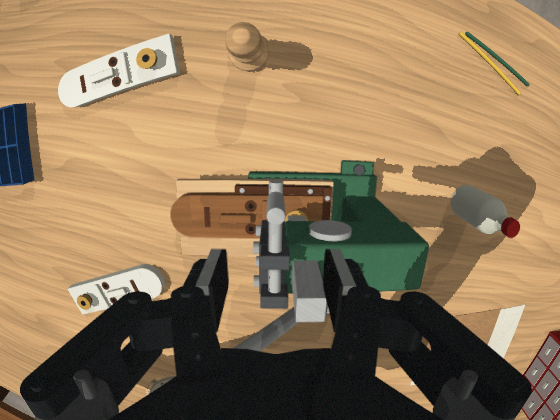

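The bolt now stands well out of its bracket with the knob at (275,216), and the mask is still at the stop and fence. That was my tenth picture, so from here I rely on numbers.

Emit:
step_arm(
  commands=[
    {"travel":[-0.5,0.012,-0.05],"rot":[0,0,0]},
    {"travel":[-0.9,0.012,-0.05],"rot":[0,0,0]},
    {"travel":[-0.9,0.012,-0.05],"rot":[0,0,0]},
  ],
  gripper=-1,
)

```text
time_s: 16.85
tool_pos: [0.5247, -0.1035, 0.3568]
eef_rot: [-0.001, 0.996, 0.092, -0.004]
wrist_force: [-0.4, 0.6, -0.2]
finger_gap: 0.0037
grip_force: 0.0
```

Emit:
step_arm(
  commands=[
    {"travel":[-0.323,0.012,0.1],"rot":[0,0,0]},
    {"travel":[-0.323,0.012,0.25],"rot":[0,0,0]},
    {"travel":[-0.323,0.012,0.25],"rot":[0,0,0]},
  ],
)

```text
time_s: 17.15
tool_pos: [0.496, -0.1104, 0.3308]
eef_rot: [-0.002, 0.996, 0.093, -0.004]
wrist_force: [-0.2, 0.4, 0.9]
finger_gap: 0.0
grip_force: 0.0
```

```bash
python3 - <<'E'
from st import *
q=tool(180);c=W2P(p,[s["tool_pos"]])[0]*1e3
print((R.inv()*q).as_rotvec(degrees=True))
for x,z in((39.5,294.7),(56.5,279.7),(70.6,262),(81.5,242),(88.6,220.5),(92,198),(101,177),(101,171)):
    d=P2W(p,[[x/1e3,.045,z/1e3]])[0]-s["tool_pos"];print((R.inv().apply(d)*10).round(3))
E
```

```text
17.15 [[ 25.6  46.3 330.8]] F_P [[0.4 0.1 0.9]] M [-0.06  0.05  0.02] 2.1024222837326835e-05 0.0
[-0.24737277  0.38974898 -0.11910465]
[ 0.015 -0.138  0.362]
[ 0.016 -0.307  0.513]
[ 0.017 -0.447  0.69 ]
[ 0.018 -0.555  0.891]
[ 0.019 -0.625  1.106]
[ 0.021 -0.658  1.331]
[ 0.022 -0.747  1.542]
[ 0.023 -0.747  1.602]
```

Emit:
step_arm(
  commands=[
    {"travel":[0.013,-0.07,0.2],"rot":[0,0,0]},
    {"travel":[0.013,-0.138,0.362],"rot":[0,0,0]},
    {"travel":[0.013,-0.22,0.435],"rot":[0,0,0]},
    {"travel":[0.013,-0.307,0.513],"rot":[0,0,0]},
    {"travel":[0.015,-0.38,0.6],"rot":[0,0,0]},
    {"travel":[0.015,-0.447,0.69],"rot":[0,0,0]},
    {"travel":[0.015,-0.447,0.69],"rot":[0,0,0]},
  ],
)

```text
time_s: 17.85
tool_pos: [0.4893, -0.0653, 0.2635]
eef_rot: [-0.001, 0.996, 0.094, -0.002]
wrist_force: [2.4, -1.4, 2.8]
finger_gap: -0.0004
grip_force: 1.4
```

```bash
python3 st.py
```

```text
17.85 [[ 71.1  44.4 263.5]] F_P [[-1.8 -2.1  2.8]] M [-0.12 -0.25 -0.04] -0.0003997036529852517 1.4317962527275085
```

Emit:
step_arm(
  commands=[
    {"travel":[0,-0.055,0.1],"rot":[0,0,0]},
    {"travel":[0,-0.104,0.21],"rot":[0,0,0]},
    {"travel":[0,-0.14,0.32],"rot":[0,0,0]},
    {"travel":[0,-0.175,0.43],"rot":[0,0,0]},
    {"travel":[0,-0.195,0.54],"rot":[0,0,0]},
    {"travel":[0,-0.215,0.64],"rot":[0,0,0]},
    {"travel":[0,-0.215,0.64],"rot":[0,0,0]},
  ],
)

```text
time_s: 18.55
tool_pos: [0.4859, -0.0448, 0.2005]
eef_rot: [-0.001, 0.996, 0.093, -0.001]
wrist_force: [2.1, 1.9, 4.4]
finger_gap: -0.0003
grip_force: 2.1
```

```bash
python3 st.py
```

```text
18.55 [[ 91.9  44.  200.5]] F_P [[ 1.4 -2.5  4.4]] M [ 0.26 -0.37  0.04] -0.0002836805626746641 2.07865621894598
```

Emit:
step_arm(
  commands=[
    {"travel":[0,-0.02,0.07],"rot":[0,0,0]},
    {"travel":[0,-0.04,0.14],"rot":[0,0,0]},
    {"travel":[0,-0.06,0.2],"rot":[0,0,0]},
    {"travel":[0,-0.06,0.2],"rot":[0,0,0]},
  ],
)

```text
time_s: 18.95
tool_pos: [0.4849, -0.0394, 0.1811]
eef_rot: [-0.0, 0.996, 0.093, -0.0]
wrist_force: [2.0, -1.0, 7.0]
finger_gap: 0.0
grip_force: 3.3
```

Emit:
step_arm(
  commands=[
    {"travel":[0,0,0.03],"rot":[0,0,0]},
    {"travel":[0,0,0.06],"rot":[0,0,0]},
    {"travel":[0,0,0.06],"rot":[0,0,0]},
  ],
)

```text
time_s: 19.25
tool_pos: [0.485, -0.0398, 0.1755]
eef_rot: [0.0, 0.996, 0.093, -0.0]
wrist_force: [0.9, -0.6, 9.6]
finger_gap: 0.0001
grip_force: 3.9
```

```bash
python3 st.py
```

```text
19.25 [[ 97.   43.9 175.5]] F_P [[-0.7 -0.8  9.6]] M [-0.36 -0.12  0.04] 8.632169265114064e-05 3.9303790032863617
```

Emit:
step_arm(
  commands=[
    {"travel":[0,0,0.02],"rot":[0,0,0]},
    {"travel":[0,0,0.03],"rot":[0,0,0]},
    {"travel":[0,0,0.03],"rot":[0,0,0]},
  ],
)

```text
time_s: 19.55
tool_pos: [0.4851, -0.04, 0.173]
eef_rot: [0.0, 0.996, 0.093, -0.0]
wrist_force: [-0.4, -2.4, 12.1]
finger_gap: 0.0002
grip_force: 5.3
```

Emit:
step_arm(
  commands=[
    {"travel":[0,0,0.02],"rot":[0,0,0]},
    {"travel":[0,0,0.03],"rot":[0,0,0]},
    {"travel":[0,0,0.03],"rot":[0,0,0]},
  ],
)

```text
time_s: 19.85
tool_pos: [0.4853, -0.0403, 0.1706]
eef_rot: [0.001, 0.996, 0.093, 0.0]
wrist_force: [-1.4, -3.1, 16.9]
finger_gap: 0.0
grip_force: 7.8
```

```bash
python3 st.py
```

```text
19.85 [[ 96.4  43.7 170.6]] F_P [[-2.8  1.9 16.9]] M [-0.76  0.33  0.04] 8.691330421303911e-06 7.839745581150055
```

Emit:
step_arm(
  commands=[
    {"travel":[0,0,0.015],"rot":[0,0,0]},
    {"travel":[0,0,0.03],"rot":[0,0,0]},
    {"travel":[0,0,0.03],"rot":[0,0,0]},
    {"travel":[0,0,0.03],"rot":[0,0,0]},
  ],
)

```text
time_s: 20.25
tool_pos: [0.4854, -0.0407, 0.1683]
eef_rot: [0.001, 0.996, 0.093, 0.001]
wrist_force: [-3.5, -5.6, 22.2]
finger_gap: -0.0002
grip_force: 10.2
```

```bash
python3 - <<'E'
from st import *
import pickle
b=snapshot("scene");pickle.dump(b,open("pics/scene7.pkl","wb"))
E
```

```text
20.25 [[ 96.1  43.6 168.3]] F_P [[-4.9  4.5 22.2]] M [-1.04  0.63  0.  ] -0.00016889932506928307 10.204995274543762
```

Emit:
step_arm(
  commands=[
    {"travel":[0,0,-0.1],"rot":[0,0,0]},
    {"travel":[0,0.02,-0.2],"rot":[0,0,0]},
    {"travel":[0,0.04,-0.32],"rot":[0,0,0]},
    {"travel":[0,0.07,-0.43],"rot":[0,0,0]},
    {"travel":[0,0.1,-0.55],"rot":[0,0,0]},
    {"travel":[0,0.14,-0.7],"rot":[0,0,0]},
    {"travel":[0,0.19,-0.83],"rot":[0,0,0]},
    {"travel":[0,0.24,-0.94],"rot":[0,0,0]},
  ],
)

```text
time_s: 21.1
tool_pos: [0.4889, -0.0638, 0.2603]
eef_rot: [0.0, 0.996, 0.093, -0.002]
wrist_force: [0.2, -3.1, 0.4]
finger_gap: -0.0
grip_force: 1.0
```

Emit:
step_arm(
  commands=[
    {"travel":[0,0.1,-0.09],"rot":[0,0,0]},
    {"travel":[0,0.2,-0.18],"rot":[0,0,0]},
    {"travel":[0,0.3,-0.27],"rot":[0,0,0]},
    {"travel":[0,0.4,-0.37],"rot":[0,0,0]},
    {"travel":[0,0.48,-0.6],"rot":[0,0,0]},
    {"travel":[0,0.48,-1],"rot":[0,0,0]},
    {"travel":[0,0.48,-1],"rot":[0,0,0]},
  ],
)

```text
time_s: 21.8
tool_pos: [0.4989, -0.1113, 0.3636]
eef_rot: [0.001, 0.996, 0.093, 0.001]
wrist_force: [0.3, -0.8, -1.1]
finger_gap: -0.0001
grip_force: 0.0
```

```bash
python3 - <<'E'
from st import *
import pickle
A,B=snapshot("scene"),snapshot("side");pickle.dump(A,open("pics/scene8.pkl","wb"));pickle.dump(B,open("pics/side8.pkl","wb"))
for n,a,b in(("scene",load("scene0"),A),("scene4",load("scene4"),A),("side",load("side0"),B)):
    print(n)
    for nm,X in(("ball",[.0787,.045,.3172]),("ramtop",[0,0,.288])):
        u=proj(a,P2W(p,[X]))[0].astype(int);r=lambda s:s["color"][u[1]-12:u[1]+12,u[0]-12:u[0]+12].astype(int)
        if nm=="ball":
            for s_ in(a,b):
                q=r(s_);m=q.sum(2)<90;ys,xs=np.where(m);print(nm,u,m.sum(),xs.mean().round(1),ys.mean().round(1))
        else: print(nm,np.abs(r(a)-r(b)).mean())
    for s_ in (a,b):
        # brass pixels near the bush
        u=proj(s_,P2W(p,[[0,0,.07]]))[0].astype(int);q=s_["color"][u[1]-15:u[1]+15,u[0]-15:u[0]+15];h=cv2.cvtColor(q,cv2.COLOR_RGB2HSV)
        m=(h[...,0]>17)&(h[...,0]<30)&(h[...,1]>140)&(h[...,2]>60);ys,xs=np.where(m);print("brass",m.sum(),(xs.mean(),xs.min(),xs.max(),ys.mean(),ys.min(),ys.max()) if m.any() else "")
E
```

```text
21.8 [[ 24.2  43.6 363.6]] F_P [[-0.8 -0.1 -1.1]] M [-0.03 -0.    0.03] -0.0001380742334554946 0.0
scene
ball [252 162] 83 13.5 12.4
ball [252 162] 86 13.3 11.9
ramtop 5.646412037037037
brass 18 (np.float64(27.166666666666668), np.int64(25), np.int64(29), np.float64(1.3333333333333333), np.int64(0), np.int64(3))
brass 47 (np.float64(16.829787234042552), np.int64(11), np.int64(22), np.float64(16.872340425531913), np.int64(13), np.int64(20))
scene4
ball [252 162] 76 13.5 12.2
ball [252 162] 86 13.3 11.9
ramtop 3.230324074074074
brass 27 (np.float64(16.51851851851852), np.int64(12), np.int64(21), np.float64(16.037037037037038), np.int64(14), np.int64(18))
brass 47 (np.float64(16.829787234042552), np.int64(11), np.int64(22), np.float64(16.872340425531913), np.int64(13), np.int64(20))
side
ball [248 181] 0 nan nan
ball [248 181] 0 nan nan
ramtop 22.52372685185185
brass 0 
brass 2 (np.float64(19.0), np.int64(19), np.int64(19), np.float64(16.5), np.int64(16), np.int64(17))<stdin>:10: RuntimeWarning: Mean of empty slice.
  ret = ret.dtype.type(ret / rcount)
```

The lever is back up and the flange has dropped in the scene view (bottom edge moved from row 18 to 20). To check, I'll repeat the earlier wrist viewpoint and compare the flange.

Emit:
step_arm(
  commands=[
    {"travel":[0.4,-0.015,0.03],"rot":[0,0,0]},
    {"travel":[0.8,-0.03,0.03],"rot":[0,0,0]},
    {"travel":[0.8,-0.03,0.03],"rot":[0,0,0]},
  ],
  gripper=0.1,
)

```text
time_s: 22.2
tool_pos: [0.5784, -0.0917, 0.3517]
eef_rot: [-0.002, 0.996, 0.094, -0.004]
wrist_force: [-0.8, 0.2, -0.2]
finger_gap: 0.0433
grip_force: 0.0
```

Emit:
step_arm(
  commands=[
    {"travel":[0.408,0,0.03],"rot":[0,0,0]},
    {"travel":[0.408,0,0.03],"rot":[0,0,0]},
    {"travel":[0.408,0,0.03],"rot":[0,0,0]},
  ],
)

```text
time_s: 22.5
tool_pos: [0.6159, -0.085, 0.3513]
eef_rot: [-0.001, 0.996, 0.093, -0.003]
wrist_force: [-0.4, -0.0, 0.9]
finger_gap: 0.047
grip_force: 0.0
```

```bash
python3 - <<'E'
from st import *
import pickle
w=snapshot("wrist");w["st"]=s;pickle.dump(w,open("pics/w9.pkl","wb"))
for n in("w6","w9"):
    w=load(n);h=cv2.cvtColor(w["color"],cv2.COLOR_RGB2HSV)[190:240,270:340]
    m=((h[...,0]>17)&(h[...,0]<32)&(h[...,1]>130)).astype(np.uint8)
    k,l,stt,_=cv2.connectedComponentsWithStats(m);i=1+np.argmax(stt[1:,4]);ys,xs=np.where(l==i)
    top=[(x+270,ys[xs==x].min()+190) for x in range(xs.min(),xs.max()+1,3) if (xs==x).any()]
    j=np.argmin([t[1] for t in top]);c=np.median([t[0] for t in top if t[1]==top[j][1]])
    print(n,(W2P(p,[w["st"]["tool_pos"]])*1e3).round(1),stt[i],top)
    for z in(.071,.076,.080,.083):print(z,"far rim",(W2P(p,wonz(w,[[c,top[j][1]]],z))*1e3).round(1), "xrange",(W2P(p,wonz(w,[[270+xs.min(),top[j][1]+4],[270+xs.max(),top[j][1]+4]],z))*1e3)[:,0].round(1))
E
```

```text
22.5 [[ 28.1 -76.3 351.3]] F_P [[0.1 0.4 0.9]] M [-0.06  0.    0.02] 0.04704056334436565 0.0
w6 [[ 27.2 -77.2 357.1]] [15 20 22 11 85] [(285, np.int64(218)), (288, np.int64(213)), (291, np.int64(211)), (294, np.int64(210)), (297, np.int64(210)), (300, np.int64(211)), (303, np.int64(212)), (306, np.int64(216))]
0.071 far rim [[ -0.5 -11.6  71. ]] xrange [ 14.1 -15.3]
0.076 far rim [[ -0.1 -13.2  76. ]] xrange [ 14.2 -14.8]
0.08 far rim [[  0.1 -14.5  80. ]] xrange [ 14.4 -14.4]
0.083 far rim [[  0.3 -15.4  83. ]] xrange [ 14.5 -14.1]
w9 [[ 28.1 -76.3 351.3]] [ 17  16  22  14 135] [(287, np.int64(219)), (290, np.int64(209)), (293, np.int64(207)), (296, np.int64(206)), (299, np.int64(206)), (302, np.int64(207)), (305, np.int64(209)), (308, np.int64(214))]
0.071 far rim [[ -0.4 -15.5  71. ]] xrange [ 13.9 -15. ]
0.076 far rim [[ -0.1 -17.1  76. ]] xrange [ 14.  -14.5]
0.08 far rim [[  0.2 -18.4  80. ]] xrange [ 14.2 -14.1]
0.083 far rim [[  0.4 -19.3  83. ]] xrange [ 14.3 -13.8]
```

The far rim comes out at y ≈ -15.4 with z = 83 before pressing and z = 71 after. So the flange dropped about 12 mm and sits on the wood at 71 = 66 + 5, centred at x ≈ 0. The lever is up and the arm is clear, so I'm handing in.

```bash
python3 -c "
from bench import *
print(close_job())"
```

```text
the job is handed in; nothing more can be done
None
```

The job is handed in, with no verdict shown: the mask is seated on the stop and fence, the bolt drawn back, and the lever back up after pressing. My last wrist-camera check put the bush flange about 12 mm lower, tight on the wood to within about 3 mm.

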